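# Run the sample carrier out to the pointer and hold it

## Robot

A 7-joint arm with a two-finger parallel gripper is mounted at the origin on the work surface. World frame = base frame: x ahead of the robot, y to its left, z up, the work surface at z = 0. Lengths are in mm, angles in rad, forces in N, time in s.
With the tool pointing down it reaches from about 400 to 875 mm from the base axis. Payload 4.4 kg.
Tool frame: the origin (TCP) lies at the very end of the fingers, on their centre line; the grasp point (between the pads) lies 19 mm behind it; z points along the fingers, y is the line along which they close (so a half turn about z gives the same grasp; the last joint's range is limited). The gripper opens to 85 mm and grips with 20 to 120 N. Pads are 22 mm wide; open, the fingers measure 114 mm over their backs; the gripper's body (76 mm by 85 mm) begins 54 mm behind the grasp point. The pads swing forward as they close: fully open they stand 13 mm farther back than shut.
Start: joints at [1.124, 0.628, 0.038, 1.517, -0.027, 0.996, -0.02], TCP at [241.609, -603.442, 231.313] pointing down, gripper open.
Joint ranges: [-3.06, 3.06], [-0.37, 2.12], [-1.25, 1.32], [0.18, 2.47], [-1.1, 4.24], [0.23, 1.98], [-2.94, 2.94]. Speed limits (rad/s): [2.57, 2.57, 3.14, 3.14, 3.14, 3.14, 3.14].

## Interface

Orientations are given as [roll, pitch, yaw] about the fixed x, y, z axes, in that order (R = Rz(yaw) Ry(pitch) Rx(roll)).
In Python, from cell import sensors, get_image, camera_params, order gives the robot as it stands.
- The arm moves only by the shell command python3 -m inch 'ROWS' [OPENING]. ROWS is JSON, a list that holds one entry, the list of rows, each a list of 4 numbers: the shift along the tool's x, y, z in cm, then the turn about the tool's z in degrees. A call has 1 to 8 rows; each row is the pose to reach, as a shift and turn from the pose commanded when the call began, along the tool's axes at that moment; what a row does not reach only later rows make up. A row lasts 1/12 s, in which the tool goes at most 41.7 mm and 7.16 degrees, less where a joint would pass 70% of its speed; a pose out of reach is approached as far as the arm can. A call with a gripper value outside its range is refused whole. OPENING is the finger opening in cm, from 0 to 8.54, set as the call begins (- or left out, the last holds). The fingers move at their own pace and stop on an object; the grip force is fixed at half the most. Time passes only in rows, so rows that repeat a pose let the fingers close. It gives the time, the measured TCP pose, the force, the opening and the grip force at its end, in the units of the state.
- sensors.read_state(): the state, without advancing time (a new reading comes with each control period).
- get_image(name): name is "side" or "top" or "wrist"; returns the picture (384x512x3 uint8, blue, green, red); there is no depth.
- camera_params(name): a dict with "mtx" (3x3 intrinsics, pixels), "D" ([k1, k2, p1, p2, k3] as OpenCV has them; the pictures are not rectified), "rvec" (rotation vector, rad) and "tvec" (3), from world to camera coordinates, as OpenCV has them. Camera axes: x right, y down, z forward; pixel columns grow to the right and rows downward; lengths in mm; the calibration is good to about 2 mm. A picture is of the moment at which its call begins: read the wrist's pose just before it. camera_params takes no time and is no camera call; for the wrist camera it gives the pose at the moment of the call.
- order.finish_job(): hands the job in; it is judged then, once.
The state is a dict: "clock": time; "qpos": joint angles; "qd": joint speeds; "tau": joint torques, N m; "eef_pos": TCP position; "tool_rot": TCP orientation; "force": force on the tool from outside, world axes, zero at the start; "torque": the same for the moment, N m; "width": finger opening in mm; "gripper_force": force on a finger pad.
Only numpy, scipy, OpenCV 4.12 (cv2) and the standard library are available. Lean on these libraries where they do the work, as an engineer would, in place of code of your own. Each camera call takes 0.05 s, during which the arm holds its last target. There are 200 camera calls.

## Task

First swing the lid of the small sample box on the carrier plate fully shut. Then slide the plate straight out over the edge of the riser, lying flat and without touching the pointer, until its outer end is level with the pointer bar. So far out it would tip off, so finish while still holding or pressing on it to keep it flat on the riser; leave the other things on the bench alone.

Things in the scene. Friction and masses are not known exactly. Their poses are not given: they have to be found in the camera images.
- riser: Fixed aluminium platform standing on the bench, 160 mm (its x) by 270 mm (its y) by 70 mm high. Origin: centre of its underside. The plate lies on its flat top and slides out over its -y edge (135 mm from the origin). At yaw 0 its -y points to the robot's right.
- plate: Loose black carrier plate lying on the riser, 100 mm (its x) by 300 mm (its y, the long way) by 8 mm thick; with box and lid it weighs 0.5 to 0.85 kg. Origin: centre of its underside. Its -y end is the outer end, already a little over the riser's edge; it starts nearly parallel to the riser. It tips once its outer end is about 130 to 145 mm or more beyond the riser's edge; the pointer is always farther out, 165 to 195 mm.
- plate_end (a point): Middle of the plate's outer (-y) end face, half-way up its thickness; axes as the plate's.
- grip (a point): Centre of the upright aluminium grip block fixed on the plate's inner (+y) part: 50 mm along the plate's x, 22 mm along its y, 45 mm high, standing on the plate's top (its top 53 mm above the plate's underside); block centre is 120 mm from the plate's origin along +y. Axes as the plate's.
- lid (a joint): Angle of the sample box's hinged lid, rad: 0 shut, growing as it opens upward, at most 1.25. A stiff hinge: it stays where it is left. The box is fixed on the plate, 90 by 90 mm and 45 mm high, its centre at y = -85 mm in the plate's frame; the lid's hinge is along its +x rim, parallel to the plate's y.
- lid_hinge (a point): Middle of the lid's hinge line, on the +x rim of the box, 53.5 mm above the plate's underside, at x = 45 mm, y = -85 mm in the plate's frame. The lid is a 6 mm thick panel of 90 by 90 mm; shut, it extends from here along the plate's -x.
- lid_handle (a point): Grip point at the head of the small aluminium knob on the lid, 60 mm from the hinge line and 41 mm off the lid's underside; the knob is about 25 mm across and stands out 35 mm or so from the middle of the panel.
- mark (a point): Tip of the pointer bar, at the height of the plate: an 8 mm wide, 55 mm long steel bar on an upright post (13 mm thick, 100 mm high) fixed on the bench beyond the plate's far (+x) side. The bar points along -x of the riser at the plate and its tip stays 25 mm clear of a plate lying centred on the riser. Axes parallel to the riser's; the plate's outer end must come to the same y as this point in these axes.
- pointer: The fixed pointer stand that carries the mark; its post is 55 mm beyond the bar's tip along its +x. Origin on the bench, 75 mm from the mark's tip along -x; axes parallel to the riser's.
- wash_bottle: Bystander: white bottle, 60 mm across, 150 mm high. Origin: centre of its underside.
- driver: Bystander: screwdriver lying on the bench. Origin: underside of its middle.
- lens: Bystander: lens on a post with a round foot, 60 mm foot, about 116 mm high. Origin: centre of its underside.
Not all that is in view belongs to the job. What is shaped like the pointer but green or purple is not meant.

How it is judged:
By the outcome, as a careful person would: the job done as asked, in the order asked, and still so for the second after the job is handed in, while the arm keeps its last pose, push and grip.
It also fails if it takes over 48 s, if anything falls off the work surface, if the arm or the gripper's body presses on something with over 40 N, if the wrist force passes 120 N, or if a joint passes its speed limit or range.

## Working session

There is one attempt and no reset: what is moved stays moved. The work goes in short steps, Python scripts to look and compute and a shell command to move; the robot and the scene stay as the last step left them, time stands still between calls to the robot, and variables do not carry over. Pictures are saved under pics/ and viewed, at most 10 in all, crops included, and the job is handed in when it is done.

```bash
mkdir -p pics; ls; python3 - <<'E'
from cell import sensors,get_image,camera_params
import cv2,json
print(sensors.read_state())
for n in ("side","top"):
    im=get_image(n); cv2.imwrite(f"pics/{n}0.png",im)
    p=camera_params(n); print(n,p)
E
```

```text
pics
{'clock': 0.0, 'qpos': array([ 1.12417666,  0.62932001,  0.03843838,  1.51843713, -0.02701504,
        0.99628758, -0.01999104]), 'qd': array([-0.00146422,  0.00120069, -0.00029803,  0.0008792 , -0.00137054,
       -0.00107101, -0.0009265 ]), 'tau': array([ 1.00413989e-03, -5.63405478e+01,  1.22708078e+00, -1.93445152e+01,
        1.11092094e-02,  1.04404741e-02, -3.11585040e-05]), 'eef_pos': array([ 241.38002912, -602.81117738,  230.38384372]), 'tool_rot': array([-3.13965837e+00,  1.08901372e-05,  3.80821777e-01]), 'force': array([ 0.3416186 , -0.18122121, -0.14360073]), 'torque': array([-0.02843372,  0.00767003, -0.0057569 ]), 'gripper_force': 0.0, 'width': 85.23829401851016}
side {'mtx': array([[354.40919115,   0.        , 251.27524606],
       [  0.        , 354.40919115, 192.29318096],
       [  0.        ,   0.        ,   1.        ]]), 'D': array([-0.07674063,  0.        ,  0.        ,  0.        ,  0.        ]), 'rvec': array([ 0.92216849, -2.44626418,  1.13762758]), 'tvec': array([362.23383908, 355.25491369, 625.21999499])}
top {'mtx': array([[486.89754713,   0.        , 262.22046137],
       [  0.        , 486.89754713, 193.62654724],
       [  0.        ,   0.        ,   1.        ]]), 'D': array([-0.12522211,  0.        ,  0.        ,  0.        ,  0.        ]), 'rvec': array([ 2.14739786, -2.20929453,  0.06584039]), 'tvec': array([ -27.07709353,  562.79028837, 1548.5075712 ])}
```

View pics/side0.png

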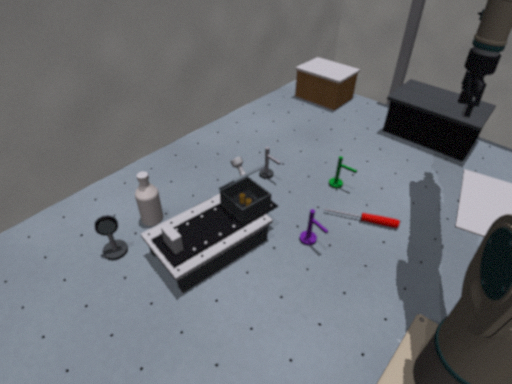

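View pics/top0.png

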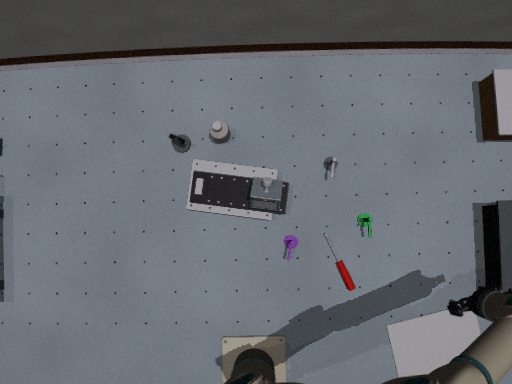

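The side view shows the plate on the riser at about (210,235), with the box at (245,200), its lid open to the far side with the knob at (237,161), and the grip block at (172,238). In the top view the riser is at (235,190), with the outer end to the right at x≈288.

Pointer candidates are grey at side (266,165) / top (331,165), green at side (338,173) / top (365,220), and purple at side (310,230) / top (290,242). Grey fits the description, so I'll check it in close crops.

```bash
python3 - <<'E'
import cv2
a=cv2.imread("pics/top0.png")[140:240,180:345]
cv2.imwrite("pics/c1.png",cv2.resize(a,None,fx=4.8,fy=4.8,interpolation=cv2.INTER_CUBIC))
a=cv2.imread("pics/side0.png")[140:290,130:330]
cv2.imwrite("pics/c2.png",cv2.resize(a,None,fx=4,fy=4,interpolation=cv2.INTER_CUBIC))
E
```

```text
(no output)
```

View pics/c1.png

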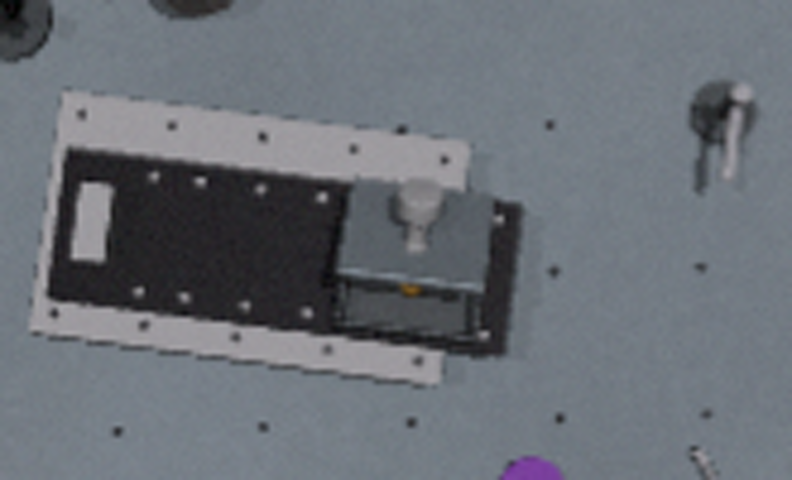

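View pics/c2.png

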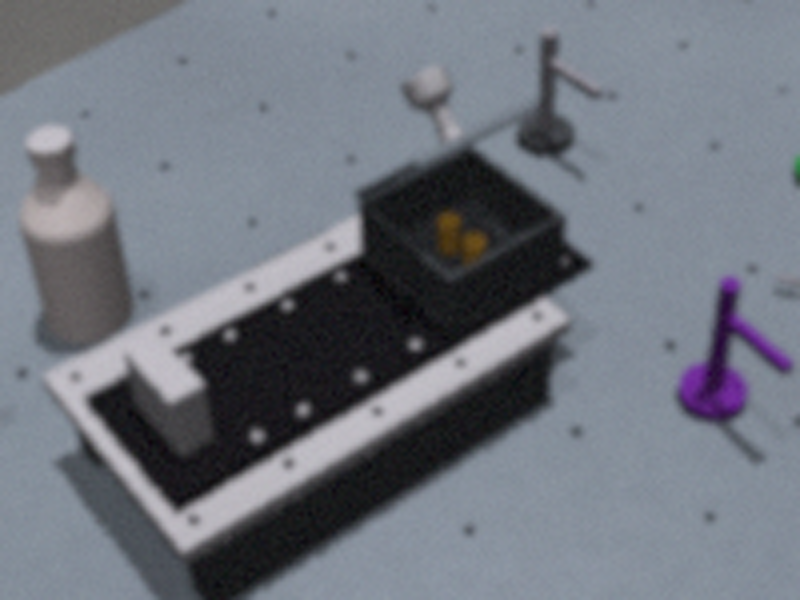

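The top crop shows the plate's outer corners at (523,203) and (507,355), the riser's edge corners at (468,143) and (440,384), the grip top around (92,221), the knob head at (418,200) and the grey bar tip at (727,178). In the side crop they are: near outer plate corner (590,265), riser corner (570,320), grip-top centre (167,370), knob (430,85), bar tip (602,94). The grey steel stand is confirmed as the pointer.

```bash
cat > h.py <<'E'
import cv2,numpy as np
from cell import sensors,camera_params
def ray(uv,p):
    n=cv2.undistortPoints(np.array([[uv]],float),p["mtx"],p["D"])[0,0]
    R=cv2.Rodrigues(p["rvec"])[0]; return -R.T@p["tvec"], R.T@np.array([n[0],n[1],1])
def atz(uv,p,z):
    c,d=ray(uv,p); return c+d*(z-c[2])/d[2]
def tri(*obs):
    A=np.zeros((3,3));b=np.zeros(3)
    for uv,p in obs:
        c,d=ray(uv,p);d/=np.linalg.norm(d);M=np.eye(3)-np.outer(d,d);A+=M;b+=M@c
    X=np.linalg.solve(A,b)
    return X,[np.linalg.norm(np.cross(X-ray(uv,p)[0],ray(uv,p)[1]/np.linalg.norm(ray(uv,p)[1]))) for uv,p in obs]
def proj(X,p): return cv2.projectPoints(np.array([X],float),p["rvec"],p["tvec"],p["mtx"],p["D"])[0][0,0]
E
python3 - <<'E'
from h import *
np.set_printoptions(precision=1,suppress=True)
T=camera_params("top");S=camera_params("side")
t=lambda u,v:(180+(u+.5)/4.8-.5,140+(v+.5)/4.8-.5)
s=lambda u,v:(130+(u+.5)/4-.5,140+(v+.5)/4-.5)
for n,a,b in [("knob",(418,200),(430,85)),("griptop",(92,221),(167,370)),("tip",(727,178),(602,94)),("pl_out_near",(507,355),(590,265)),("ris_near",(440,384),(570,320)),("ris_in_near",(30,330),(187,552)),("ris_in_far",(63,93),(47,376))]:
    print(n,*tri((t(*a),T),(s(*b),S)))
print("riser",[atz(t(*a),T,70) for a in [(468,143),(440,384),(30,330),(63,93)]])
print("plate",[atz(t(*a),T,78) for a in [(523,203),(507,355),(48,299),(66,149)]])
print("grip",[atz(t(*a),T,123) for a in [(83,183),(112,184),(103,262),(71,258)]])
print("tip",atz(t(727,178),T,74)," base side/top", atz(t(722,112),T,5))
for k in (T,S): print("cam",-cv2.Rodrigues(k["rvec"])[0].T@k["tvec"])
E
```

```text
knob [582.3 -60.4 195.9] [np.float64(2.3966415005497286), np.float64(2.3966415005497277)]
griptop [583.4 146.4 118.6] [np.float64(1.625539148430365), np.float64(1.6255391484302208)]
tip [ 602.5 -261.8   72.4] [np.float64(2.8454827250933166), np.float64(2.8454827250933534)]
pl_out_near [ 494.  -113.3   71.2] [np.float64(0.10753972541428113), np.float64(0.10753972541422376)]
ris_near [476.  -69.8  66.8] [np.float64(0.5725209563237744), np.float64(0.5725209563236829)]
ris_in_near [518.  195.9  67.2] [np.float64(1.4758770933765624), np.float64(1.4758770933765635)]
ris_in_far [673.1 171.2  69.5] [np.float64(1.377645190379752), np.float64(1.3776451903797806)]
riser [array([632.8, -92.3,  70. ]), array([476.4, -69.5,  70. ]), array([518.9, 196.6,  70. ]), array([673.9, 172.3,  70. ])]
plate [array([ 591.8, -126.5,   78. ]), array([ 493.7, -113.1,   78. ]), array([538.3, 183.1,  78. ]), array([635.9, 169.6,  78. ])]
grip [array([608.3, 152.3, 123. ]), array([607.1, 133.9, 123. ]), array([557.9, 140.5, 123. ]), array([561.1, 160.8, 123. ])]
tip [ 604.7 -260.    74. ]  base side/top [ 657.1 -267.4    5. ]
cam [ 447.8  -60.5 1584.7]
cam [113.7 427.7 672.7]
```

```bash
cat >> h.py <<'E'
from scipy.spatial.transform import Rotation as Ro
def go(X,yaw=None):
    s=sensors.read_state(); R=Ro.from_euler("xyz",s["tool_rot"]).as_matrix()
    d=R.T@(np.array(X,float)-s["eef_pos"])/10
    print("shift cm",d.round(2),"turn",None if yaw is None else np.degrees(s["tool_rot"][2]-yaw).round(1),"clock",round(float(s["clock"]),2),"F",s["force"].round(1))
E
python3 -m inch '[[[3.0,-2.5,0,3.8],[6,-5,0,7.6],[9,-7.5,0,11.4],[12,-10,0,15.2],[15,-12.5,0,19],[18,-15,0,22.8],[21,-17.5,0,26.5],[24,-20,0,30.2]]]' 0
python3 -c "from h import *; go([547,-25,215],-.147)"
```

```text
clock: 0.77
eef_pos: [390.5, -326.6, 231.1]
tool_rot: [-3.141, 0.0, -0.15]
force: [1.3, 0.1, 0.3]
width: -0.4
gripper_force: 0.0
shift cm [ 10.98 -32.16   1.62] turn -0.2 clock 0.77 F [1.3 0.1 0.3]
```

```bash

python3 -m inch '[[[1.3,-3.7,0,0],[2.6,-7.5,0,0],[3.9,-11.3,0,0],[5.2,-15.1,0,0],[6.5,-18.9,0,0],[7.8,-22.7,0,0],[9.1,-26.5,0,0],[10.2,-30,0,0]]]'
python3 -m inch '[[[0.8,-2.2,0,0],[0.8,-2.2,0,0],[0.8,-2.2,0,0]]]'
python3 - <<'E'
from h import *
from cell import get_image
go([547,-25,200],-.147)
P=camera_params("wrist"); w=get_image("wrist"); s=get_image("side")
np.save("w1.npy",np.array([P["rvec"],P["tvec"]]))
print(P["mtx"],P["D"])
c=cv2.resize(s[140:290,130:330],None,fx=3,fy=3,interpolation=cv2.INTER_CUBIC)
o=np.zeros((450,800,3),np.uint8); o[:,:600]=c
cv2.imwrite("pics/s2.png",c); cv2.imwrite("pics/w2.png",w)
for n,X in (("hinge",(597,-62,123)),("plcorner",(493.7,-113.1,78)),("tiptarget",(547,-25,185))): print(n,proj(X,P))
E
```

```text
clock: 1.43
eef_pos: [535.4, -44.0, 231.1]
tool_rot: [-3.141, 0.0, -0.145]
force: [0.0, -0.9, 0.5]
width: 0.1
gripper_force: 0.0
clock: 1.68
eef_pos: [546.0, -24.3, 230.8]
tool_rot: [-3.142, 0.001, -0.143]
force: [-0.1, -1.2, -0.2]
width: 0.0
gripper_force: 0.0
shift cm [0.12 0.05 3.08] turn 0.2 clock 1.68 F [-0.1 -1.2 -0.2]
[[279.71578047   0.         253.64111388]
 [  0.         279.71578047 191.52159352]
 [  0.           0.           1.        ]] [-0.05716773  0.          0.          0.          0.        ]
hinge [287.74149555 128.65471742]
plcorner [337.78718952 212.05199757]
tiptarget [254.18642319 212.23096972]
```

View pics/w2.png

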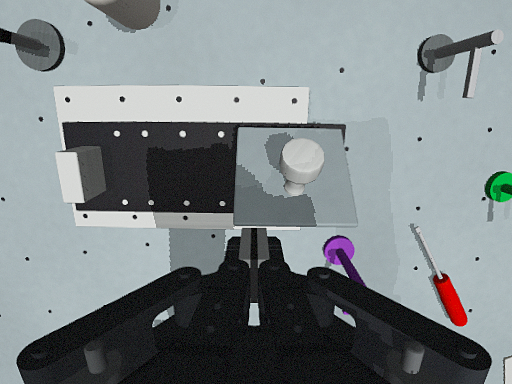

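The wrist view shows the lid panel from (236,127) to (357,226), the knob head at (302,160), and the fingers just ahead of the free edge. My press point projects to (254,212), on the panel and clear of the knob. I'll press straight down.

```bash

python3 -m inch '[[[0.2,0,1,0],[0.2,0,2,0],[0.3,0,3,0],[0.3,0,3.6,0],[0.3,0,4.2,0],[0.3,0,4.8,0],[0.3,0,5.4,0],[0.3,0,6.0,0]]]'
```

```text
clock: 2.45
eef_pos: [549.0, -26.5, 170.8]
tool_rot: [-3.142, -0.0, -0.146]
force: [0.5, -0.2, 1.0]
width: 0.1
gripper_force: 0.3
```

```bash

python3 -m inch '[[[0,0,0.6,0],[0,0,1.2,0],[0,0,1.8,0],[0,0,2.3,0],[0,0,2.8,0],[0,0,3.2,0],[0,0,3.5,0],[0,0,3.7,0]]]'
```

```text
clock: 3.12
eef_pos: [548.8, -26.5, 133.8]
tool_rot: [3.141, 0.0, -0.146]
force: [-0.1, 0.5, -0.1]
width: -0.1
gripper_force: 0.4
```

```bash

python3 -m inch '[[[0,0,0.1,0],[0,0,0.2,0],[0,0,0.3,0],[0,0,0.4,0],[0,0,0.4,0]]]'
python3 - <<'E'
from cell import get_image
import cv2
s=get_image("side"); cv2.imwrite("pics/s3.png",cv2.resize(s[130:290,130:330],None,fx=3.7,fy=3.7,interpolation=cv2.INTER_CUBIC))
E
```

```text
clock: 3.53
eef_pos: [549.4, -26.7, 131.9]
tool_rot: [-3.141, -0.002, -0.147]
force: [-3.2, 1.9, 12.5]
width: 0.2
gripper_force: 5.7
```

View pics/s3.png

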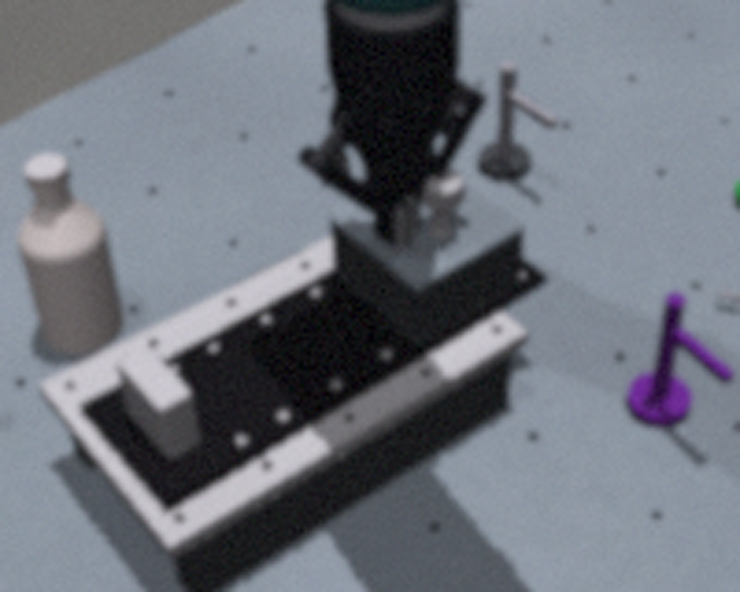

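The lid looks shut (panel flush on the box, knob upright at (445,190)). I'll press a little more to confirm it's a hard stop.

```bash

python3 -m inch '[[[0,0,0.1,0],[0,0,0.15,0],[0,0,0.15,0],[0,0,0.15,0]]]'
python3 -m inch '[[[0,0,-0.5,0],[0,0,-1.5,0],[0,0,-3.5,0],[0,0,-6,0],[0,0,-8,0]]]'
python3 - <<'E'
from h import *
from cell import get_image
P=camera_params("wrist"); w=get_image("wrist"); cv2.imwrite("pics/w4.png",cv2.resize(w[60:260,40:512],None,fx=1.69,fy=1.69,interpolation=cv2.INTER_CUBIC))
np.save("w4.npy",np.array([P["rvec"],P["tvec"]]))
E
```

```text
clock: 3.92
eef_pos: [549.5, -26.6, 131.5]
tool_rot: [-3.141, -0.002, -0.147]
force: [-5.1, 1.9, 21.0]
width: -0.0
gripper_force: 9.2
clock: 4.33
eef_pos: [549.3, -27.0, 210.4]
tool_rot: [3.141, -0.001, -0.147]
force: [0.9, -0.1, -0.5]
width: -0.0
gripper_force: 0.0
```

View pics/w4.png

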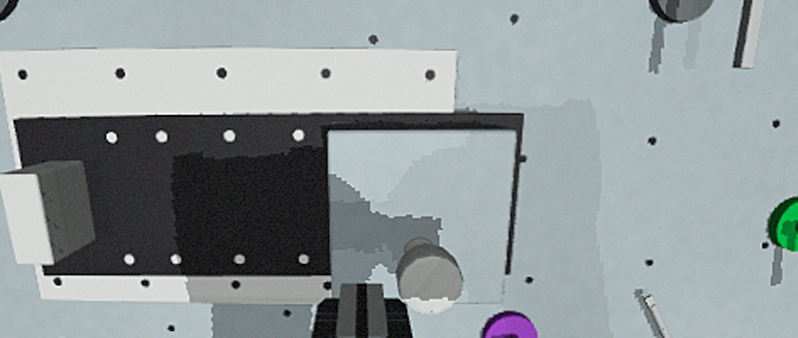

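The wrist crop shows the lid lying over the box, edges at (328..517, 130) and its free edge at v≈303. The plate corners are (522,114), (509,273), (43,275) and (14,119), the riser's far outer corner is (456,51), and the bar tip is (742,68). I'll combine these with the top view.

```bash
python3 - <<'E'
from h import *
np.set_printoptions(precision=1,suppress=True)
P=camera_params("wrist"); a=np.load("w4.npy"); P["rvec"],P["tvec"]=a[0],a[1]
T=camera_params("top")
w=lambda u,v:(40+(u+.5)/1.69-.5,60+(v+.5)/1.69-.5)
t=lambda u,v:(180+(u+.5)/4.8-.5,140+(v+.5)/4.8-.5)
def iw(X):
    q=proj(X,P); return (q+.5-np.array([40,60]))*1.69
pc=np.array([atz(w(*c),P,78)[:2] for c in [(522,114),(509,273),(43,275),(14,119)]])
print("plate corners",pc)
M=np.array([(50,-150),(-50,-150),(-50,150),(50,150)],float)
A,_=cv2.estimateAffinePartial2D(M,pc); print("plate pose",A[:,2],"yaw",np.arctan2(A[1,0],A[0,0]),"scale",np.hypot(*A[:,0]))
print("riser far outer",atz(w(456,51),P,70), "riser inner near",atz(w(41,298),P,70))
print("tip",atz(w(742,68),P,74),"tri",tri((w(742,66),P),(t(727,178),T)))
yw=np.arctan2(A[1,0],A[0,0]); Rm=np.array([[np.cos(yw),-np.sin(yw)],[np.sin(yw),np.cos(yw)]])
for th in (0,.05,.1):
  o=[]
  for y in (-40,-130):
    for (r,h) in ((90,6),(0,6)):
      xy=A[:,2]+Rm@np.array([45-r*np.cos(th)+h*np.sin(th),y]); o.append(iw((*xy,123.5+r*np.sin(th)+h*np.cos(th))))
  print(th,np.array(o).ravel())
E
```

```text
plate corners [[ 591.4 -126.5]
 [ 494.4 -113.1]
 [ 535.8  182.5]
 [ 633.6  167.4]]
plate pose [563.8  27.6] yaw -0.14133358117625924 scale 0.9914352215897715
riser far outer [631.2 -93.7  70. ] riser inner near [517.5 196.1  70. ]
tip [ 600.4 -260.6   74. ] tri (array([ 603.1, -259.3,   76.2]), [np.float64(1.4157756406912667), np.float64(1.415775640691444)])
0 [331.  305.7 326.5 130.2 503.4 304.5 518.3 129.8]
0.05 [330.5 308.9 326.5 129.6 505.9 307.6 518.4 129.1]
0.1 [329.9 311.8 326.5 128.9 508.6 310.5 518.4 128.5]
```

The lid is shut: predicted free edge v=305 for angle 0, seen at 303. The plate hasn't moved. Next I'll grip the block; the slide is about 129.5 mm.

```bash
python3 -c "from h import *; go([582.5,146.8,83],-.144)"
```

```text
shift cm [  0.4  -17.65  13.13] turn -0.2 clock 4.38 F [0.7 0.  2.7]
```

```bash

python3 -m inch '[[[0.1,-3,0,0],[0.2,-6.5,0,0],[0.3,-10,0,0],[0.4,-13.5,0,0],[0.4,-16,0,0],[0.4,-17.6,0,0],[0.4,-17.6,0,0],[0.4,-17.6,0,0]]]' 6
python3 - <<'E'
from h import *
from cell import get_image
go([582.5,146.8,83],-.144)
P=camera_params("wrist"); w=get_image("wrist"); cv2.imwrite("pics/w5.png",w)
for x in (-25,25):
  for y in (-11,11): print(proj((582.5+x*.99+y*.1435,146.8-x*.1435+y*.99,123),P).round())
print("tcp at 100",proj((582.5,146.8,100),P))
E
```

```text
clock: 5.05
eef_pos: [578.4, 146.5, 208.7]
tool_rot: [3.14, 0.0, -0.146]
force: [-0.3, -0.5, 0.4]
width: 60.0
gripper_force: 0.0
shift cm [ 0.4  -0.11 12.57] turn -0.1 clock 5.05 F [-0.3 -0.5  0.4]
[265. 220.]
[240. 220.]
[266. 164.]
[239. 164.]
tcp at 100 [252.40709273 185.4858588 ]
```

View pics/w5.png

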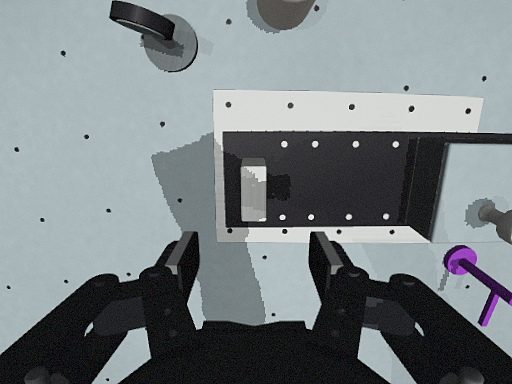

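The grip block's top spans (241..266, 166..221), within 1–2 px of prediction, and lies between the open fingers with nothing else nearby. Going down and closing.

```bash

python3 -m inch '[[[0.2,0,3,0],[0.4,0,6,0],[0.4,0,9,0],[0.4,0,11,0],[0.4,0,12,0],[0.4,0,12.4,0],[0.4,0,12.4,0]]]'
python3 -m inch '[[[0,0,0,0],[0,0,0,0],[0,0,0,0],[0,0,0,0],[0,0,0,0],[0,0,0,0]]]' 1.0
```

```text
clock: 5.68
eef_pos: [582.5, 144.8, 84.6]
tool_rot: [3.141, 0.0, -0.148]
force: [0.2, -0.1, 0.5]
width: 59.6
gripper_force: 0.0
clock: 6.18
eef_pos: [583.5, 146.5, 86.3]
tool_rot: [-3.141, -0.003, -0.146]
force: [-0.2, 1.0, 6.9]
width: 21.6
gripper_force: 60.4
```

```bash

python3 -m inch '[[[0,0.3,0.1,0],[0,0.9,0.1,0.1],[0,1.6,0.1,0.2],[0,2.4,0.1,0.3],[0,3.2,0.1,0.4],[0,4,0.1,0.5],[0,4.7,0.1,0.5],[0,5,0.1,0.5]]]'
```

```text
clock: 6.85
eef_pos: [577.5, 100.0, 86.3]
tool_rot: [-3.136, -0.005, -0.154]
force: [1.2, 7.5, 11.3]
width: 21.2
gripper_force: 60.6
```

```bash

python3 -m inch '[[[0,0.6,0,0],[0,1.4,0.05,0],[0,2.2,0.05,0],[0,3,0.05,0],[0,3.8,0.1,0],[0,4.6,0.1,0],[0,5.2,0.1,0],[0,5.4,0.1,0]]]'
python3 - <<'E'
from h import *
from cell import get_image
s=sensors.read_state();print(s["eef_pos"],s["force"],s["tool_rot"])
t=get_image("top"); w=get_image("side")
cv2.imwrite("pics/t6.png",cv2.resize(t[140:240,200:345],None,fx=5.5,fy=5.5,interpolation=cv2.INTER_CUBIC))
E
```

```text
clock: 7.52
eef_pos: [570.6, 47.9, 86.2]
tool_rot: [-3.135, -0.008, -0.153]
force: [2.2, 11.1, 17.6]
width: 21.2
gripper_force: 61.5
[570.64274304  47.85552775  86.24648911] [ 2.19509094 11.09459313 17.56079101] [-3.1348425  -0.00778441 -0.15279749]
```

View pics/t6.png

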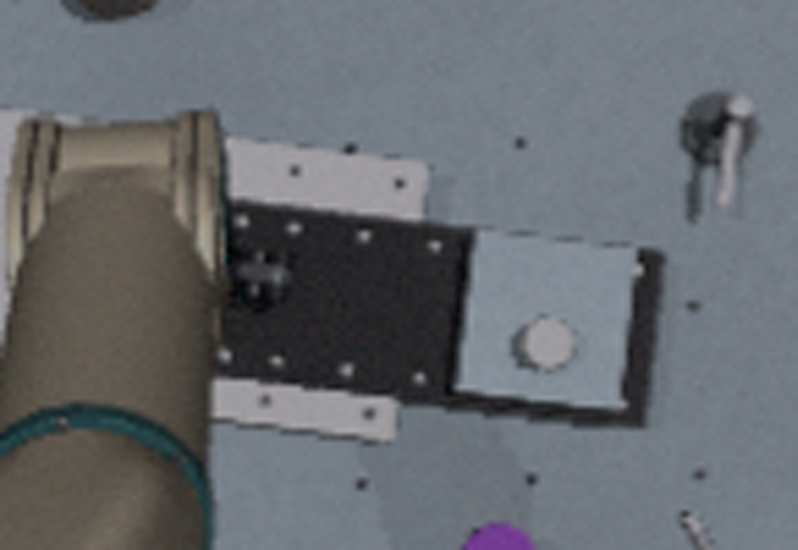

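The top crop shows the plate's outer corners at (664,252) and (645,427), the bar tip at (726,205), and the riser's outer corners at (427,163) and (395,442). The lid is shut.

```bash
cat > rem.py <<'E'
from h import *
np.set_printoptions(precision=1,suppress=True)
T=camera_params("top")
import sys
def rem(pf,pn,tip,rf,rn):
    t=lambda q:(200+(q[0]+.5)/5.5-.5,140+(q[1]+.5)/5.5-.5)
    pf,pn=atz(t(pf),T,78),atz(t(pn),T,78); tip=atz(t(tip),T,76); rf,rn=atz(t(rf),T,70),atz(t(rn),T,70)
    print("plate",pf,pn,"tip",tip,"riser",rf,rn,"end yaw",np.arctan2((pf-pn)[1],(pf-pn)[0]),"riser",np.arctan2((rf-rn)[1],(rf-rn)[0]))
    y=np.array([np.sin(.154),np.cos(.154),0]); x=np.array([y[1],-y[0],0])
    m=(pf+pn)/2
    print("remaining",(m-tip)@y,"overhang",((rf+rn)/2-m)@y,"mark beyond",((rf+rn)/2-tip)@y,"x clear",(tip-pf)@x, "lateral",(m-(rf+rn)/2)@x)
E
python3 -c "
from rem import *
rem((664,252),(645,427),(726,205),(427,163),(395,442))"
```

```text
plate [ 578.  -224.9   78. ] [ 479.5 -210.6   78. ] tip [ 603.9 -261.3   76. ] riser [633.4 -92.7  70. ] [475.3 -69.9  70. ] end yaw -0.1439604053651537 riser -0.14361553391478957
remaining 31.526946339446496 overhang 138.77666735451078 mark beyond 170.3036136939573 x clear 31.17520499205015 lateral -4.371476374094276
```

```bash

python3 -m inch '[[[0,0.5,0,0],[0,1.1,0,0],[0,1.7,0,0],[0,2.2,0,0],[0,2.6,0,0],[0,2.8,0,0],[0,2.9,0,0],[0,2.9,0,0]]]'
python3 - <<'E'
from h import *
from cell import get_image
s=sensors.read_state();print(s["eef_pos"],s["force"],s["tool_rot"])
t=get_image("top"); w=get_image("side")
a=cv2.resize(t[140:240,255:345],None,fx=5.5,fy=5.5,interpolation=cv2.INTER_CUBIC)
b=cv2.resize(w[145:245,235:290],None,fx=5.5,fy=5.5,interpolation=cv2.INTER_CUBIC)
print(a.shape,b.shape)
cv2.imwrite("pics/f7.png",np.hstack([a,b])); cv2.imwrite("pics/side7.png",w)
E
```

```text
clock: 8.28
eef_pos: [566.5, 20.1, 86.3]
tool_rot: [-3.135, -0.008, -0.152]
force: [2.2, 10.7, 18.4]
width: 21.4
gripper_force: 61.7
[566.47052072  20.05749161  86.30875523] [ 2.16173449 10.68034249 18.39661824] [-3.13457172 -0.00808018 -0.15187347]
(550, 495, 3) (550, 302, 3)
```

View pics/f7.png

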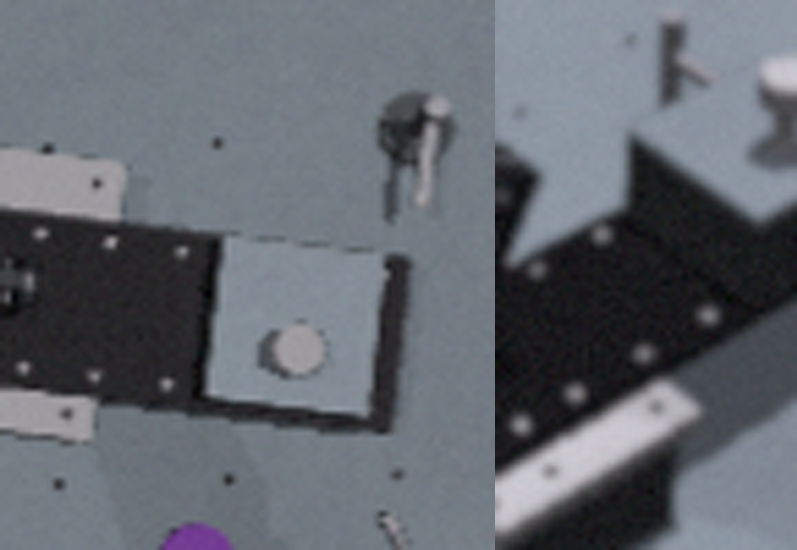

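The top crop shows the plate's outer corners at (411,257) and (391,432), and the bar tip at (421,205), still a little beyond the plate end. All ten views are used, so the rest is by numbers.

```bash
python3 - <<'E'
from rem import *
o=302.5
rem((411+o,257),(391+o,432),(421+o,205),(124+o,163),(93+o,442))
# side view: predicted pixel of near outer corner, sub-pixel location by intensity profile along plate's y
S=camera_params("side"); im=cv2.cvtColor(cv2.imread("pics/side7.png"),cv2.COLOR_BGR2GRAY).astype(np.float32)
y=np.array([np.sin(.15),np.cos(.15),0]); x=np.array([y[1],-y[0],0])
E0=np.array([522.5,-247,78.])   # rough end mid
for lx in (-48,-46,-44,-42):
    pr=[]
    for d in range(-14,15,2):
        q=proj(E0+lx*x-d*y,S); pr.append(cv2.getRectSubPix(im,(1,1),(float(q[0]),float(q[1])))[0,0])
    print(lx,np.array(pr).round().astype(int))
# bar in the side and top pictures: brightness across the bar near its tip
T=camera_params("top"); it=cv2.cvtColor(cv2.imread("pics/top0.png"),cv2.COLOR_BGR2GRAY).astype(np.float32)
for nm,im2,K in (("top",it,T),("side",im,S)):
  for s in (4,10,20,30):
    B=np.array([603.2,-260.5,74])+s*x
    print(nm,s,[int(cv2.getRectSubPix(im2,(1,1),tuple(map(float,proj(B-d*y,K))))[0,0]) for d in range(-12,13,2)])
E
```

```text
plate [ 574.3 -252.8   78. ] [ 475.9 -237.8   78. ] tip [ 603.9 -259.9   76. ] riser [633.4 -92.4  70. ] [475.3 -70.1  70. ] end yaw -0.1508896182362184 riser -0.14008593190422658
remaining 2.3108591777662544 overhang 166.58341225668033 mark beyond 168.89427143444658 x clear 30.306154749678758 lateral -3.7278891795837406
-48 [ 33  31  36  50  66  83 105 122 134 143 146 147 146 146 146]
-46 [ 28  28  31  41  58  80 102 120 130 139 145 146 146 145 145]
-44 [ 28  29  29  38  55  78 100 118 131 139 143 146 147 145 145]
-42 [ 34  32  31  37  52  74  97 118 132 139 143 146 147 147 146]
top 4 [111, 118, 113, 120, 131, 148, 149, 139, 125, 115, 110, 114, 117]
top 10 [117, 121, 120, 120, 126, 136, 143, 142, 130, 119, 113, 117, 120]
top 20 [102, 107, 99, 88, 109, 129, 152, 137, 120, 102, 103, 109, 115]
top 30 [66, 74, 70, 87, 115, 139, 145, 130, 106, 91, 98, 107, 116]
side 4 [147, 146, 145, 145, 146, 147, 147, 147, 146, 147, 148, 147, 145]
side 10 [148, 147, 147, 147, 146, 145, 145, 145, 145, 146, 146, 147, 147]
side 20 [137, 133, 124, 121, 119, 127, 137, 141, 145, 145, 144, 144, 145]
side 30 [106, 111, 108, 103, 104, 111, 123, 136, 143, 146, 146, 146, 146]
```

```bash

python3 -m inch '[[[0,0.1,0,0],[0,0.2,0,0],[0,0.22,0,0],[0,0.22,0,0],[0,0.22,0,0],[0,0.22,0,0]]]'
cat > meas.py <<'E'
from h import *
from cell import get_image
T=camera_params("top")
ims=[cv2.cvtColor(get_image("top"),cv2.COLOR_BGR2GRAY).astype(np.float32) for _ in range(4)]
im=sum(ims)/4
y=np.array([np.sin(.152),np.cos(.152),0]); x=np.array([y[1],-y[0],0])
B0=np.array([603.2,-260,74.])
ds=np.arange(-12,12.1,.5)
def prof(P,rng): return np.array([cv2.getRectSubPix(im,(1,1),tuple(map(float,proj(P-d*y,T))))[0,0] for d in rng])
m=[]
for s in range(3,14,2):
    p=prof(B0+s*x,ds); w=np.clip(p-p.min()-.35*(p.max()-p.min()),0,None); w[abs(ds)>8]=0; m.append((w*ds).sum()/w.sum())
print("bar centre d by s",np.round(m,2))
e=[]
for s in range(-120,-35,6):   # plate end edge, top z=78
    P=B0+s*x; P[2]=78; p=prof(P,ds)
    if p[:6].mean()<80:
        lv=(p[:6].mean()+p[-6:].mean())/2; i=np.argmax(p>lv); e.append((s,round(float(ds[i-1]+.5*(lv-p[i-1])/(p[i]-p[i-1])),2)))
print("edge d by s",[(a,float(b)) for a,b in e]); print("remaining",np.mean(m)-np.mean([b for a,b in e if -112<a<-45]))
s=sensors.read_state(); print(s["eef_pos"].round(1),s["force"].round(1),s["tool_rot"].round(4),s["clock"])
E
python3 meas.py
```

```text
clock: 8.88
eef_pos: [566.1, 18.4, 86.3]
tool_rot: [-3.134, -0.008, -0.151]
force: [1.7, 11.1, 18.0]
width: 21.3
gripper_force: 61.7
bar centre d by s [-0.19 -0.01  0.19  0.58  0.99  1.27]
edge d by s [(-120, 0.49), (-114, -0.47), (-108, -0.11), (-102, 0.1), (-96, 0.19), (-90, -0.42), (-84, -0.88), (-78, 0.08), (-72, -0.7), (-66, 0.09), (-60, -0.83), (-54, -1.11), (-48, 0.06), (-42, 0.85), (-36, -0.52)]
remaining 0.7925944568526686
[566.2  18.4  86.3] [ 1.9 10.3 17.5] [-3.1343 -0.008  -0.1512] 9.0833
```

```bash

python3 -m inch '[[[0,0.05,0,0],[0,0.05,0,0],[0,0.05,0,0],[0,0.05,0,0]]]'
python3 meas.py; python3 - <<'E'
from h import *
from cell import get_image
s=sensors.read_state(); print("torque",s["torque"].round(2),s["qd"].round(4))
# flatness: project plate outer end corners for flat / drooped plate and compare with side view edge (near long edge of overhang)
S=camera_params("side"); im=sum(cv2.cvtColor(get_image("side"),cv2.COLOR_BGR2GRAY).astype(np.float32) for _ in range(4))/4
y=np.array([np.sin(.151),np.cos(.151),0]); x=np.array([y[1],-y[0],0])
N=np.array([475.8,-240,78.])  # near outer corner, top
r=np.arange(-16,12.1,.5)
for a in (10,30,50,70,190,220,250):   # along plate inward; scan across near edge in -x, level at plate-top plane
    p=np.array([cv2.getRectSubPix(im,(1,1),tuple(map(float,proj(N+a*y-d*x,S))))[0,0] for d in r])
    i=np.argmax(p>(p[:8].mean()+p[-6:].mean())/2); print(a,r[i],p[::4].round())
E
```

```text
clock: 9.42
eef_pos: [566.1, 18.2, 86.3]
tool_rot: [-3.134, -0.008, -0.151]
force: [1.4, 11.4, 19.0]
width: 21.7
gripper_force: 61.7
bar centre d by s [-0.19 -0.02  0.24  0.72  1.12  1.26]
edge d by s [(-120, 0.73), (-114, -0.24), (-108, 0.05), (-102, 0.48), (-96, 0.15), (-90, -0.44), (-84, -0.27), (-78, 0.32), (-72, 0.46), (-66, 0.06), (-60, -0.58), (-54, 0.21), (-48, 0.3), (-42, 1.31), (-36, -0.6)]
remaining 0.4522530514353147
[566.2  18.2  86.3] [ 2.2 10.4 17.5] [-3.1339 -0.0081 -0.1511] 9.6167
torque [ 1.47  0.21 -0.12] [-0.0007 -0.0003  0.0004  0.0013 -0.0023  0.0006 -0.0006]
10 5.5 [ 25.  25.  28.  28.  27.  27.  25.  26.  28.  39.  62.  88. 111. 130.
 140.]
30 6.0 [ 25.  25.  27.  27.  25.  25.  25.  24.  26.  36.  57.  83. 108. 127.
 142.]
50 6.0 [ 22.  22.  24.  25.  25.  25.  23.  24.  27.  37.  57.  81. 106. 126.
 138.]
70 6.0 [ 24.  24.  23.  23.  26.  27.  26.  26.  26.  35.  52.  74.  98. 119.
 127.]
190 6.0 [ 22.  24.  26.  25.  24.  23.  22.  22.  24.  34.  60.  93. 127. 157.
 167.]
220 6.5 [ 24.  25.  24.  22.  25.  25.  24.  24.  26.  36.  61. 103. 146. 174.
 194.]
250 6.5 [ 26.  26.  25.  27.  27.  26.  24.  25.  26.  36.  59. 100. 142. 170.
 188.]
```

Aligned to within about 0.5 mm, the side-view edge profile shows the plate level, the grip holds at 62 N with 18 N pressing down, and everything is steady.

```bash
python3 -c "
from cell import order
print(order.finish_job())"
```

```text
the job is handed in; nothing more can be done
None
```

The job is handed in: the lid is shut, and the plate is slid straight out flat, its outer end within about 0.5 mm of the pointer bar by camera measurement, still gripped and pressed down; no verdict came back.

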